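# Knock the brass die out of the die holder

## Task

Slide the red catch tray by its upright tab under the aluminium die holder, so that it lies flat and centred beneath the brass pin. Then take the blue-handled punch from the rack and push the brass pin with it straight down and out through its hole so that it drops into the tray. Leave the punch standing in that hole with its round guard down on the funnel, the tray where it is and the brass pin in it.

Things in the scene. Friction and masses are not known exactly. Their poses are not given: they have to be found in the camera images.
- die_holder: Aluminium bridge fixed to the bench. Plate 60 (x) by 248 (y) mm, its underside 62, top 90 mm up, on legs at its y ends; the passage below runs along x, 220 mm wide. Holes of 30 mm at x 0, y +50 and -50 mm, each under a black funnel (rim 106 mm up, mouth 51 mm inside, 58 outside): one holds the brass pin, one a steel pin. Origin: its centre at bench height; -x side towards the robot
- brass_pin: Brass pin, 28 mm diameter, 40 mm long, upright in one hole of the die holder: its flat top 92 mm above the bench in the funnel's throat, its foot 10 mm out below the plate. Sprung pads hold it by friction: 5 to 10 N push it down, and it drops once its top is under 66 mm above the bench. Origin: its middle; z along it
- tray: Red open tray, 76 x 76 mm, 24 mm high, walls and floor 4 mm, about 0.2 kg, loose on the bench before the die holder's -x side. Joined to its -x side low down is an upright red tab to grip: 36 mm long (x), 14 mm thick (y), 85 mm high, its centre 75 mm from the tray's. Origin: centre of the tray's underside; x points from tab to tray
- punch: Blue-handled punch upright in a wooden rack of three tools 80 mm apart, order varies, 0.2 kg. Origin: centre of the underside of its guard (70 mm disc, 5 mm thick); z up. Blue handle 26 mm diameter, 5 to 67 mm above the origin; steel shank 10 mm diameter, 50 mm long below it. Guard stands 62 mm above the bench in the rack, 106 mm when home on a funnel's rim
There are look-alikes about, which are no part of the job. Leave any pink look-alike of the punch alone. There is more than one size of the tray; the job needs the larger.

How it is judged:
On the way, in this order (a step that is already met when the one before it is completed fails the run):
1. the tray lies under the brass pin, centred within 20 mm and flat on the bench, while the pin is still up in its hole (horizontal distance between tray and brass_pin below 0.02 m and height (world z) of tray below 0.008 m and angle between tray's own z axis and vertical below 0.1 rad and height (world z) of brass_pin above 0.065 m), for 0.2 s.
2. the punch pushes the pin at least 10 mm down its hole (contact force between punch and brass_pin above 0.5 N and height (world z) of brass_pin between 0.03 and 0.062 m), for 0.02 s.
At the end, for the whole second after the job is handed in: The brass pin lies or stands inside the tray, at rest; the tray lies flat on the bench under that hole, its centre within 40 mm of the punch; the punch stands released in the hole, upright within 10 degrees, its guard on the funnel's rim within 8 mm in height and 15 mm along the die holder's x (x of brass_pin in the frame of tray between -0.036 and 0.036 m and y of brass_pin in the frame of tray between -0.036 and 0.036 m and z of brass_pin in the frame of tray below 0.035 m and linear speed of brass_pin below 0.03 m/s and height (world z) of tray below 0.008 m and angle between tray's own z axis and vertical below 0.1 rad and linear speed of each of tray, punch below 0.02 m/s and horizontal distance between tray and punch below 0.04 m and z of punch in the frame of die_holder between 0.098 and 0.114 m and x of punch in the frame of die_holder between -0.015 and 0.015 m and angle between punch's own z axis and vertical below 0.17 rad); the robot touches nothing.
It fails at once if the brass pin falls beside the tray (height (world z) of brass_pin below 0.055 m and horizontal distance between brass_pin and tray above 0.05 m).
It also fails if it takes over 54 s, if anything falls off the work surface, if the arm or the gripper's body presses on something with over 40 N, if the wrist force passes 120 N, or if a joint passes its speed limit or range.

## Robot

A 6-joint arm with a two-finger parallel gripper is mounted at the origin on the work surface. World frame = base frame: x ahead of the robot, y to its left, z up, the work surface at z = 0. Lengths are in m, angles in rad, forces in N, time in s.
With the tool pointing down it reaches from about 0.375 to 0.9 m from the base axis. Payload 3.1 kg.
Tool frame: the origin (TCP) lies on the mounting face of the last link; the fingertips stand 182 mm ahead of it and the grasp point (between the pads) lies 164 mm ahead of it; z points along the fingers, y is the direction in which the jaws open and shut (so a half turn about z gives the same grasp; the last joint's range is limited). The gripper opens to 87 mm and grips with 3 to 60 N. Pads are 19 mm wide; open, the fingers measure 117 mm over their backs; the gripper's body (75 mm by 190 mm) begins 51 mm behind the grasp point.
Start: joints at [1.006, 0.527, 1.433, -0, 1.181, -0.178], TCP at [0.236, 0.579, 0.405] pointing down, gripper open.
Joint ranges: [-3.08, 3.08], [-0.75, 2.2], [0.22, 2.44], [-1.43, 4.57], [0, 2.65], [-2.85, 2.85]. Speed limits (rad/s): [2.79, 2.79, 3.14, 3.14, 3.14, 3.14].

## Interface

Orientations are given as a unit quaternion [x, y, z, w].
In Python, from rig import robot, camera, camera_model gives the robot as it stands.
- The arm moves only by the tool drive_tool, never from a script. Its argument "plan" is a list that holds one entry, the list of rows, each a list of 6 numbers: the shift along the world's x, y, z in units of 2.5 cm (1.0 is 2.5 cm), then the turn, a rotation vector about the world's x, y, z in units of 6 degrees (1.0 is 6 degrees). A call has 1 to 8 rows; each row shifts and turns the commanded pose from where the row before left it; what a row does not reach is not made up. A row lasts 1/8 s, in which the tool goes at most 62.5 mm and 10.7 degrees, less where a joint would pass 70% of its speed; a pose out of reach is approached as far as the arm can. A call with a number of a shift or a turn outside -1 to 1 is refused whole. A call with a gripper value outside its range is refused whole. "grip" is the closure, from 0 (fully open) to 1 (shut), set as the call begins (left out, the last holds). The fingers move at their own pace and stop on an object; "force" is the grip in N (left out, the last holds). Time passes only in rows, so rows that do not move let the fingers close. It gives the time, the measured TCP pose, the force and the opening at its end, in the units of the state.
- robot.get_obs(): the state, without advancing time (a new reading comes with each control period).
- camera(name): name is "side" or "top"; returns the picture (400x640x3 uint8, red, green, blue); there is no depth.
- camera_model(name): a dict with "K" (3x3 intrinsics, pixels), "world_to_cam" (4x4, takes a point from world to camera coordinates). Camera axes: x right, y up, looking along -z (the intrinsics and any distortion apply to the point x, -y, -z); pixel columns grow to the right and rows downward; lengths in m; the calibration is good to about 2 mm. A picture is of the moment at which its call begins. camera_model takes no time and is no camera call.
- robot.hand_in(): hands the job in, once; it reports no verdict.
The state is a dict: "time": time; "q": joint angles; "joint_velocities": joint speeds; "joint_torque": joint torques, N m; "position": TCP position; "tool_rot": TCP orientation; "ft_force": force on the tool from outside, world axes, zero at the start; "moment": the same for the moment, N m; "grip_width": finger opening in m.
Only numpy, scipy, OpenCV 4.12 (cv2) and the standard library are available. Lean on these libraries where they do the work, as an engineer would, in place of code of your own. Each camera call takes 0.05 s, during which the arm holds its last target.

## Working session

There is one attempt and no reset: what is moved stays moved. The work goes in short steps, Python scripts to look and compute and a tool call to move; the robot and the scene stay as the last step left them, time stands still between calls to the robot, and variables do not carry over. Pictures are saved under pics/ and viewed, and the job is handed in when it is done.

Besides the shell and the picture viewer there is one more tool, called after ">>>" by a JSON object that holds its "api" and its "payload", one argument or row to a line. drive_tool: Moves the arm, as the interface text tells. Shifts and turns lie within -1 to 1; 1 stands for 2.5 cm of shift or 6 degrees of turn. Its arguments: {"type":"object","properties":{"plan":{"type":"array","items":{"type":"array","items":{"type":"array","items":{"type":"number","minimum":-1,"maximum":1}}}},"grip":{"type":"number"},"force":{"type":"number"}},"required":["plan"]}

```bash
mkdir -p pics; ls
python3 - <<'E'
from rig import robot,camera,camera_model
import cv2,numpy as np
for n in("side","top"):
    im=camera(n);cv2.imwrite(f"pics/{n}0.png",im[:,:,::-1])
    m=camera_model(n);print(n,m)
print(robot.get_obs())
E
```

```text
pics
side {'K': array([[464.40832325,   0.        , 323.20842814],
       [  0.        , 464.40832325, 204.78994406],
       [  0.        ,   0.        ,   1.        ]]), 'world_to_cam': array([[-0.95568509, -0.29437904, -0.00264289,  0.54169484],
       [ 0.20692616, -0.6781057 ,  0.70523346, -0.06445638],
       [-0.20939811,  0.67343422,  0.70897023, -0.87033395],
       [ 0.        ,  0.        ,  0.        ,  1.        ]])}
top {'K': array([[362.46562645,   0.        , 323.05773309],
       [  0.        , 362.46562645, 203.3410112 ],
       [  0.        ,   0.        ,   1.        ]]), 'world_to_cam': array([[ 0.01555233, -0.99882368, -0.04592791,  0.14523331],
       [ 0.99869131,  0.01327925,  0.04938946, -0.50356378],
       [-0.04872148, -0.04663593,  0.99772306, -0.68229369],
       [ 0.        ,  0.        ,  0.        ,  1.        ]])}
{'time': 0.1, 'q': array([ 1.00552324e+00,  5.28363242e-01,  1.43378818e+00, -4.64761171e-05,
        1.18141048e+00, -1.78522011e-01]), 'joint_velocities': array([ 0.00037608, -0.00096464, -0.00369641, -0.0023361 ,  0.00144228,
       -0.00142347]), 'joint_torque': array([-5.43570950e-04, -4.40990639e+01, -1.77149481e+01,  6.34587253e-02,
        5.34178305e-02, -5.27475595e-05]), 'position': array([0.23555594, 0.57856842, 0.40387081]), 'tool_rot': array([ 1.92163834e-01,  9.81362365e-01, -9.25122834e-04, -3.37775445e-04]), 'ft_force': array([-0.41156617,  0.42883098, -0.28925132]), 'moment': array([-0.01302264, -0.01625582, -0.02885852]), 'grip_width': 0.08753243227032757}
```

View pics/top0.png

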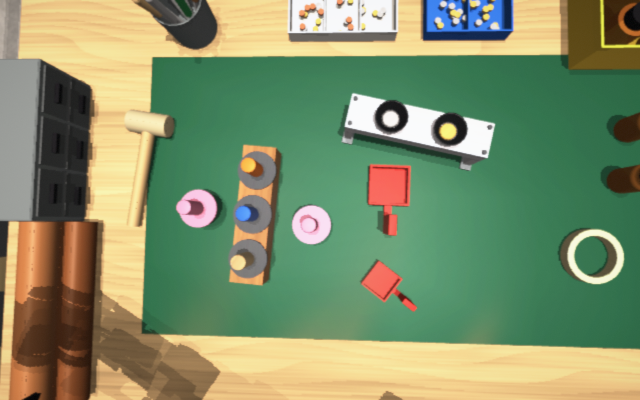

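View pics/side0.png

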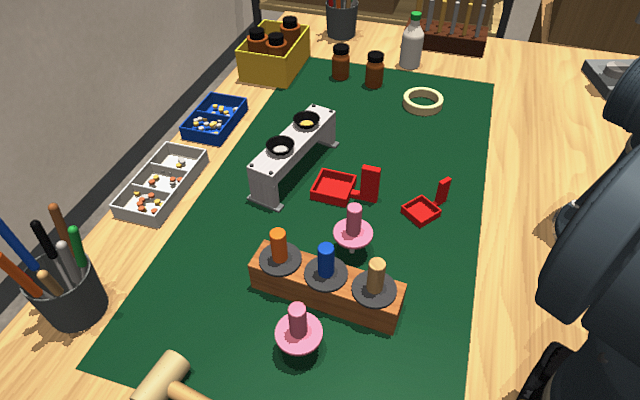

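The top picture (up is +x, right is -y) shows these candidates:
- **Trays:** large red at (389,186) and small red at (381,281). I choose the large one.
- **Punches:** blue handle at (247,214), orange (251,168), tan (240,262), and pink look-alikes at (200,208) and (311,224). I choose blue.
- **Pins:** brass/yellow at (449,130), steel at (391,118).

Next I'll check these in close crops.

Run:
```python
import cv2
t=cv2.imread("pics/top0.png");s=cv2.imread("pics/side0.png")
cv2.imwrite("pics/t_c1.png",cv2.resize(t[85:245,335:505],None,fx=4.5,fy=3.7*4.5/4.5 if 0 else 3.7,interpolation=2) if 0 else cv2.resize(t[85:245,335:505],None,fx=3.7,fy=3.7,interpolation=2))
cv2.imwrite("pics/t_c2.png",cv2.resize(t[140:290,220:340],None,fx=4,fy=4,interpolation=2))
cv2.imwrite("pics/s_c1.png",cv2.resize(s[95:300,240:410],None,fx=2.9,fy=2.9,interpolation=2))
```

```text
(no output)
```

View pics/t_c1.png

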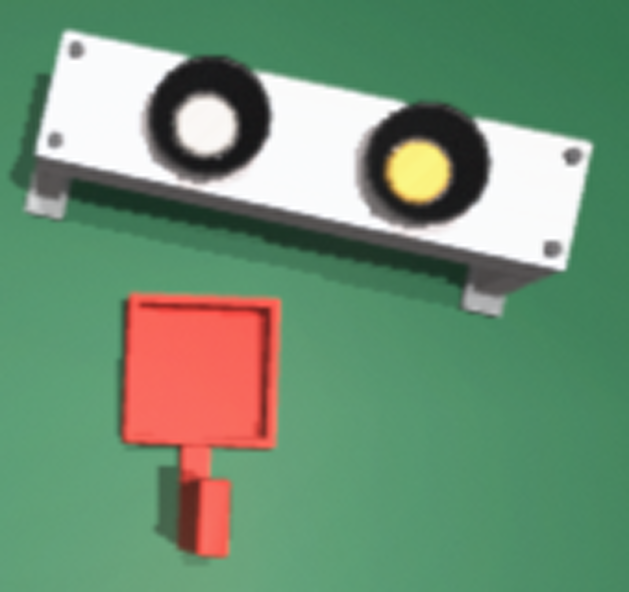

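View pics/t_c2.png

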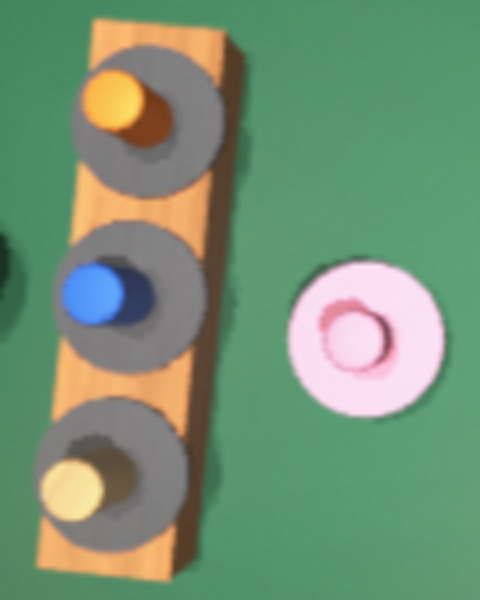

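View pics/s_c1.png

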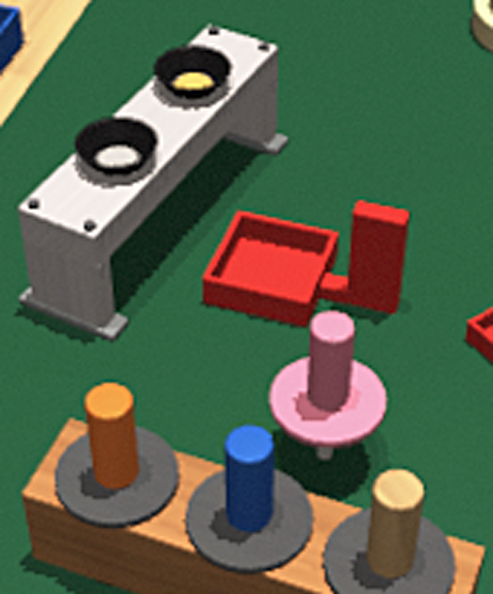

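```bash
cat > h.py <<'E'
import numpy as np
from rig import camera_model
def ray(n,u,v):
    m=camera_model(n);K=m["K"];T=m["world_to_cam"]
    d=np.linalg.inv(K)@[u,v,1];d=np.array([d[0],-d[1],-d[2]])
    R=T[:3,:3];return -R.T@T[:3,3],R.T@d
def pt(n,u,v,z):
    o,d=ray(n,u,v);return o+d*(z-o[2])/d[2]
def px(n,p):
    m=camera_model(n);c=m["world_to_cam"]@[*p,1];q=m["K"]@[c[0],-c[1],-c[2]];return q[:2]/q[2]
def crop(n,ox,oy,f):
    return lambda u,v,z:pt(n,ox+(u+.5)/f-.5,oy+(v+.5)/f-.5,z)
E
python3 - <<'E'
from h import *
np.set_printoptions(precision=4,suppress=True)
c=crop("top",335,85,3.7)
P=np.array([c(u,v,.09) for u,v in[(65,31),(592,145),(566,269),(37,157)]])
print("plate",P,P.mean(0),[np.linalg.norm(P[i]-P[i-1]) for i in range(4)])
yd=(P[0]+P[3]-P[1]-P[2]);a=np.arctan2(-yd[0],yd[1]);print("yaw",a,np.degrees(a))
C=P.mean(0)[:2];y=np.array([-np.sin(a),np.cos(a)]);print("holes +50,-50",C+.05*y,C-.05*y)
print("brass",c(419,171,.092),"steel",c(206,125,.092),"rim",c(427,164,.106),c(212,117,.106))
T=np.array([c(u,v,.024) for u,v in[(130,294),(281,299),(276,449),(122,443)]])
print("tray",T,T.mean(0),[np.linalg.norm(T[i]-T[i-1]) for i in range(4)])
B=np.array([c(u,v,.085) for u,v in[(200,479),(230,480),(228,555),(199,557)]])
print("tab",B,B.mean(0),[np.linalg.norm(B[i]-B[i-1]) for i in range(4)])
d=T.mean(0)-B.mean(0);print(np.linalg.norm(d),np.degrees(np.arctan2(d[1],d[0])))
c2=crop("top",220,140,4)
print("blue",c2(93,295,.129),"guard",c2(131,297,.067),"orange",c2(112,101,.129),"tan",c2(72,491,.129))
s=crop("side",240,95,2.9)
print("side: blue",s(250,443,.129),"brass",s(194,84,.092) ,"tab",[s(u,v,.085) for u,v in[(355,202),(409,210)]])
for nm,u,v in [("pinkR",354,341)]: print(nm,c2(u,v,.1))
E
```

```text
plate [[ 0.6907  0.1012  0.09  ]
 [ 0.6372 -0.1412  0.09  ]
 [ 0.5796 -0.1291  0.09  ]
 [ 0.6307  0.1136  0.09  ]] [ 0.6345 -0.0139  0.09  ] [np.float64(0.06127404708677909), np.float64(0.24827434538070456), np.float64(0.05882145423489688), np.float64(0.24804805291398763)]
yaw -0.2123760495943952 -12.168251311419905
holes +50,-50 [0.6451 0.035 ] [ 0.624  -0.0627]
brass [ 0.6243 -0.0622  0.092 ] steel [0.6455 0.0354 0.092 ] rim [ 0.6239 -0.0616  0.106 ] [0.6452 0.0346 0.106 ]
tray [[ 0.5769  0.0643  0.024 ]
 [ 0.575  -0.0125  0.024 ]
 [ 0.4982 -0.0103  0.024 ]
 [ 0.5002  0.0677  0.024 ]] [0.5376 0.0273 0.024 ] [np.float64(0.07680798704310084), np.float64(0.076884148215047), np.float64(0.07683789678342957), np.float64(0.07801933571909422)]
tab [[0.481  0.0361 0.085 ]
 [0.4808 0.0223 0.085 ]
 [0.4461 0.023  0.085 ]
 [0.4449 0.0363 0.085 ]] [0.4632 0.0294 0.085 ] [np.float64(0.036108264466130434), np.float64(0.013816463266482126), np.float64(0.034701117043721974), np.float64(0.013358831560045914)]
0.09620652965655645 -1.657487335608498
blue [0.4778 0.2775 0.129 ] guard [0.4783 0.277  0.067 ] orange [0.5573 0.2718 0.129 ] tan [0.3985 0.284  0.129 ]
side: blue [0.4766 0.2782 0.129 ] brass [ 0.622  -0.0612  0.092 ] tab [array([0.4805, 0.0252, 0.085 ]), array([0.4446, 0.0227, 0.085 ])]
pinkR [0.4605 0.1733 0.1   ]
```

Both cameras agree to about 2 mm, and the sizes match the description:

| Item | Position (x, y) |
|---|---|
| Brass hole | (0.624, -0.062) |
| Holder yaw | -12.2° |
| Tray | (0.5375, 0.027), yaw about -1.8° |
| Tab | (0.463, 0.029) |
| Punch | (0.478, 0.277) |

Now I'll move above the tab.

>>> {"api": "drive_tool", "payload": {
  "plan": [
    [[0.41,-1,0,0,0,0.155],[0.41,-1,0,0,0,0.155],[0.41,-1,0,0,0,0.155],[0.41,-1,0,0,0,0.155],[0.41,-1,0,0,0,0.155],[0.41,-1,0,0,0,0.155],[0.41,-1,0,0,0,0.155],[0.41,-1,0,0,0,0.155]]
  ],
  "grip": 0
}}

```text
time: 1.1
position: [0.3179, 0.3779, 0.4045]
tool_rot: [0.128, 0.992, -0.0, -0.0]
ft_force: [0.5, 0.4, -0.9]
grip_width: 0.087
```

>>> {"api": "drive_tool", "payload": {
  "plan": [
    [[0.41,-1,0,0,0,0.155],[0.41,-1,0,0,0,0.155],[0.41,-1,0,0,0,0.155],[0.41,-1,0,0,0,0.155],[0.41,-1,0,0,0,0.155],[0.41,-1,0,0,0,0.155],[0.41,-1,0,0,0,0.155],[0.41,-1,0,0,0,0.155]]
  ]
}}

```text
time: 2.1
position: [0.3998, 0.178, 0.4046]
tool_rot: [0.063, 0.998, -0.0, -0.0]
ft_force: [0.2, 0.7, -0.0]
grip_width: 0.0872
```

>>> {"api": "drive_tool", "payload": {
  "plan": [
    [[0.41,-1,0,0,0,0.155],[0.41,-1,0,0,0,0.155],[0.41,-1,0,0,0,0.155],[0.41,-1,0,0,0,0.155],[0.41,-1,0,0,0,0.155],[0.41,-1,0,0,0,0.155],[0,0,0,0,0,0],[0,0,0,0,0,0]]
  ]
}}

```text
time: 3.1
position: [0.4607, 0.0292, 0.4044]
tool_rot: [0.015, 1.0, 0.0, -0.001]
ft_force: [0.3, 0.6, 0.4]
grip_width: 0.0872
```

>>> {"api": "drive_tool", "payload": {
  "plan": [
    [[0.1,0,-1,0,0,0],[0,0,-1,0,0,0],[0,0,-1,0,0,0],[0,0,-1,0,0,0],[0,0,-1,0,0,0],[0,0,-1,0,0,0],[0,0,-0.5,0,0,0],[0,0,-0.5,0,0,0]]
  ]
}}

```text
time: 4.1
position: [0.4637, 0.0294, 0.2294]
tool_rot: [0.014, 1.0, 0.0, 0.0]
ft_force: [-0.8, -0.1, -0.4]
grip_width: 0.0868
```

>>> {"api": "drive_tool", "payload": {
  "plan": [
    [[0,0,0,0,0,0],[0,0,0,0,0,0],[0,0,0,0,0,0],[0,0,0,0,0,0],[0,0,0,0,0,0]]
  ],
  "grip": 1,
  "force": 15
}}

```text
time: 4.72
position: [0.4638, 0.0288, 0.23]
tool_rot: [0.015, 1.0, -0.0, 0.0]
ft_force: [-0.7, 0.9, -0.5]
grip_width: 0.0448
```

Run:
```python
from rig import camera
import cv2
cv2.imwrite("pics/s1.png",camera("side")[:,:,::-1])
```

```text
(no output)
```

View pics/s1.png

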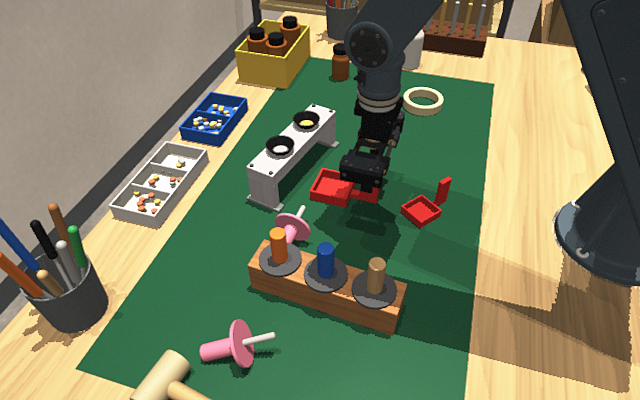

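The arm stands over the tab and the fingers are still closing. Both pink look-alikes have toppled by themselves, at (293,225) and (235,345). They had been balancing on their shanks, and neither is in the tray's way.

>>> {"api": "drive_tool", "payload": {
  "plan": [
    [[0,0,0,0,0,0],[0,0,0,0,0,0],[0,0,0,0,0,0],[0,0,0,0,0,0],[0,0,0,0,0,0],[0,0,0,0,0,0]]
  ]
}}

```text
time: 5.52
position: [0.4637, 0.0288, 0.2297]
tool_rot: [0.015, 1.0, 0.0, -0.0]
ft_force: [-0.0, 0.3, -0.4]
grip_width: 0.0135
```

>>> {"api": "drive_tool", "payload": {
  "plan": [
    [[0.35,-0.3,0,0,0,-0.175],[0.35,-0.3,0,0,0,-0.175],[0.35,-0.3,0,0,0,-0.175],[0.35,-0.3,0,0,0,-0.175],[0.35,-0.3,0,0,0,-0.175]]
  ]
}}

```text
time: 6.15
position: [0.508, -0.0093, 0.2297]
tool_rot: [0.061, 0.998, 0.0, -0.0]
ft_force: [-0.6, 1.3, 2.4]
grip_width: 0.0139
```

>>> {"api": "drive_tool", "payload": {
  "plan": [
    [[0.35,-0.3,0,0,0,-0.175],[0.35,-0.3,0,0,0,-0.175],[0.35,-0.3,0,0,0,-0.175],[0.35,-0.3,0,0,0,-0.175],[0.35,-0.3,0,0,0,-0.175],[0,0,0,0,0,0],[0,0,0,0,0,0]]
  ]
}}

```text
time: 7.02
position: [0.5517, -0.0465, 0.2298]
tool_rot: [0.106, 0.994, -0.0, 0.001]
ft_force: [0.5, -0.2, -0.6]
grip_width: 0.0139
```

Run:
```python
from rig import camera
import cv2
cv2.imwrite("pics/s2.png",camera("side")[:,:,::-1]);cv2.imwrite("pics/t2.png",camera("top")[:,:,::-1])
```

```text
(no output)
```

View pics/s2.png

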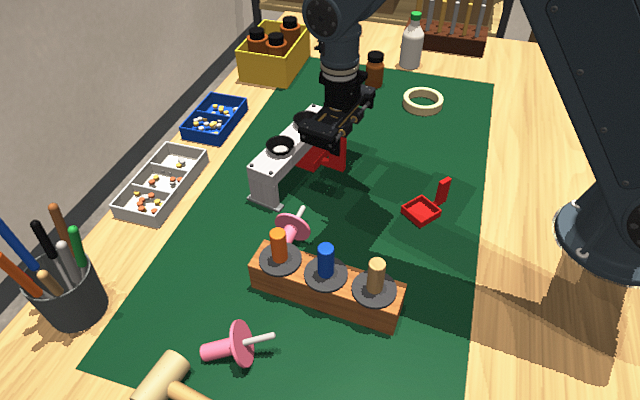

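View pics/t2.png

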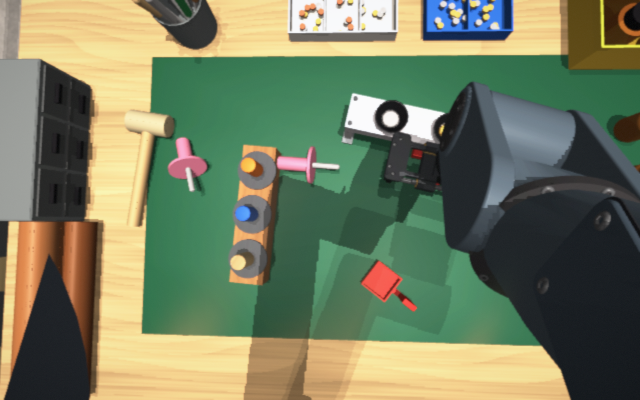

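>>> {"api": "drive_tool", "payload": {
  "plan": [
    [[0,0,0,0,0,0],[0,0,0,0,0,0],[0,0,0,0,0,0],[0,0,0,0,0,0],[0,0,0,0,0,0],[0,0,0,0,0,0]]
  ],
  "grip": 0
}}

```text
time: 7.88
position: [0.5512, -0.0462, 0.2297]
tool_rot: [0.106, 0.994, -0.0, 0.0]
ft_force: [-0.8, 0.3, -0.9]
grip_width: 0.0662
```

>>> {"api": "drive_tool", "payload": {
  "plan": [
    [[0,0,0.5,0,0,0],[0,0,1,0,0,0],[0,0,1,0,0,0],[0,0,1,0,0,0],[0,0,1,0,0,0],[0,0,0.5,0,0,0]]
  ]
}}

```text
time: 8.62
position: [0.5514, -0.0462, 0.3569]
tool_rot: [0.106, 0.994, -0.0, 0.002]
ft_force: [0.6, 0.4, -0.4]
grip_width: 0.0873
```

>>> {"api": "drive_tool", "payload": {
  "plan": [
    [[-0.23,1,0,0,0,0],[-0.23,1,0,0,0,0],[-0.23,1,0,0,0,0],[-0.23,1,0,0,0,0],[-0.23,1,0,0,0,0],[-0.23,1,0,0,0,0],[-0.23,1,0,0,0,0],[-0.23,1,0,0,0,0]]
  ]
}}

```text
time: 9.62
position: [0.5048, 0.1546, 0.3547]
tool_rot: [0.106, 0.994, -0.0, -0.0]
ft_force: [-0.3, -0.2, -0.3]
grip_width: 0.0871
```

>>> {"api": "drive_tool", "payload": {
  "plan": [
    [[-0.23,1,0,0,0,0],[-0.23,1,0,0,0,0],[-0.23,1,0,0,0,0],[-0.23,1,0,0,0,0],[-0.23,1,0,0,0,0],[0,0,0,0,0,0],[0,0,0,0,0,0]]
  ]
}}

```text
time: 10.5
position: [0.4764, 0.2784, 0.3546]
tool_rot: [0.106, 0.994, -0.0, -0.0]
ft_force: [-0.6, 0.0, -0.4]
grip_width: 0.0873
```

Run:
```python
from rig import camera
import cv2
a=camera("side");b=camera("top")
cv2.imwrite("pics/s3.png",a[:,:,::-1]);cv2.imwrite("pics/t3.png",b[:,:,::-1])
cv2.imwrite("pics/s3c.png",cv2.resize(a[85:225,230:390,::-1],None,fx=4,fy=4,interpolation=2))
cv2.imwrite("pics/t3c.png",cv2.resize(b[85:245,335:505,::-1],None,fx=3.7,fy=3.7,interpolation=2))
```

```text
(no output)
```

View pics/s3.png

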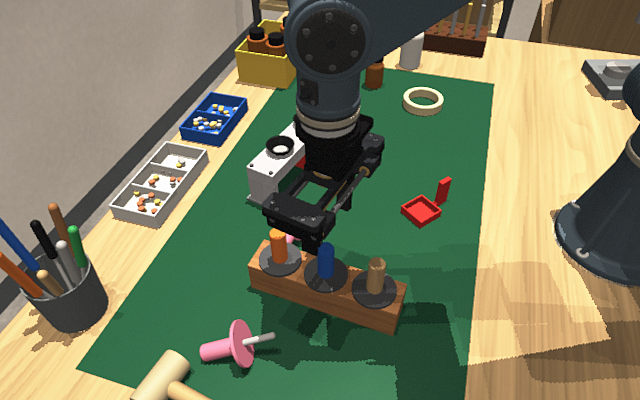

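View pics/t3c.png

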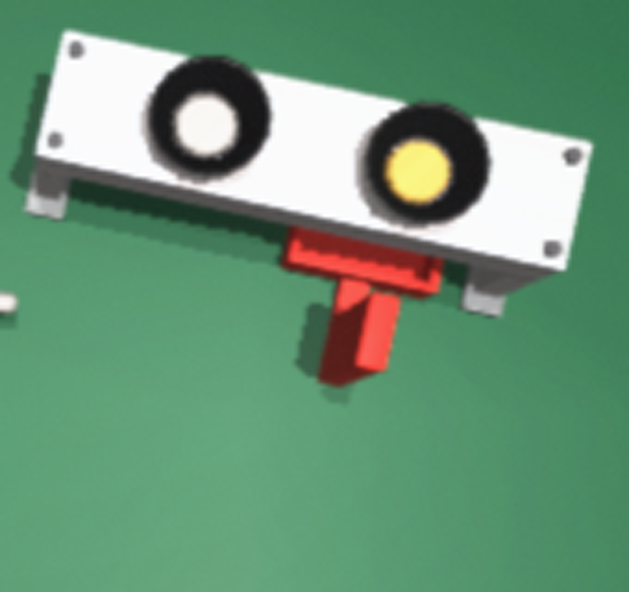

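View pics/s3c.png

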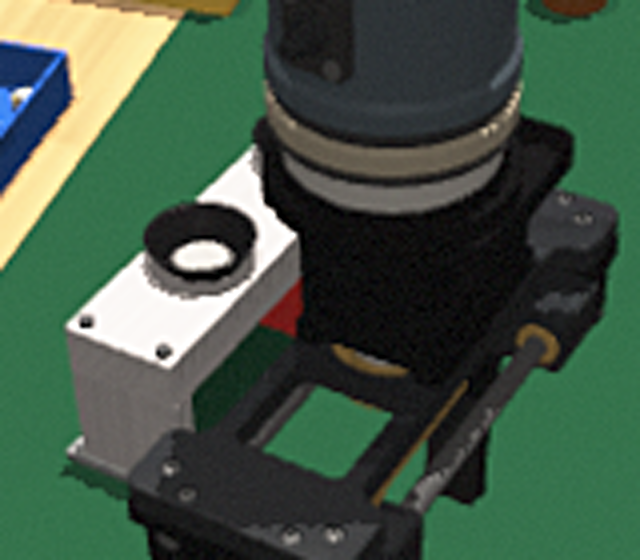

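The tray is under the plate, with its rear rim corners at crop (286,267) and (438,294). The tab top is around (378,331) and the pin is still up. I'll compute the tray centre from these.

Run:
```python
from h import *
np.set_printoptions(precision=4,suppress=True)
c=crop("top",335,85,3.7)
a,b=c(284,267,.024),c(438,295,.024)
d=a-b;print(np.linalg.norm(d));d/=np.linalg.norm(d);x=np.array([d[1],-d[0],0]);print("yaw",np.degrees(np.arctan2(x[1],x[0])),"tray",(a+b)/2+.038*x)
B=np.mean([c(u,v,.085) for u,v in[(369,292),(400,297),(384,371),(357,366)]],0);print("tab",B,B+.075*x)
```

```text
0.07881359391986031
yaw -10.07098592813819 tray [ 0.622  -0.0594  0.024 ]
tab [ 0.5507 -0.0452  0.085 ] [ 0.6245 -0.0583  0.085 ]
```

The tray centre is within about 4 mm of the pin, well inside the 20 mm limit. Now I'll descend onto the blue punch.

>>> {"api": "drive_tool", "payload": {
  "plan": [
    [[0.05,-0.03,-0.8,0,0,0],[0,0,-0.8,0,0,0],[0,0,-0.8,0,0,0],[0,0,-0.6,0,0,0],[0,0,-0.4,0,0,0],[0,0,0,0,0,0]]
  ]
}}

```text
time: 11.35
position: [0.4777, 0.2778, 0.2692]
tool_rot: [0.106, 0.994, -0.0, -0.001]
ft_force: [0.3, 0.4, -0.1]
grip_width: 0.087
```

>>> {"api": "drive_tool", "payload": {
  "plan": [
    [[0,0,0,0,0,0],[0,0,0,0,0,0],[0,0,0,0,0,0],[0,0,0,0,0,0],[0,0,0,0,0,0],[0,0,0,0,0,0],[0,0,0,0,0,0],[0,0,0,0,0,0]]
  ],
  "grip": 1,
  "force": 40
}}

```text
time: 12.35
position: [0.4778, 0.2782, 0.2698]
tool_rot: [0.106, 0.994, 0.0, 0.0]
ft_force: [-0.1, 0.9, -0.1]
grip_width: 0.0253
```

>>> {"api": "drive_tool", "payload": {
  "plan": [
    [[0,0,0,0,0,0],[0,0,0,0,0,0],[0,0,0,0,0,0]]
  ]
}}

```text
time: 12.72
position: [0.4778, 0.2782, 0.2697]
tool_rot: [0.106, 0.994, 0.0, 0.0]
ft_force: [-0.3, 0.5, 0.5]
grip_width: 0.0253
```

Run:
```python
from rig import camera
import cv2
a=camera("side")
cv2.imwrite("pics/s4c.png",cv2.resize(a[170:340,230:420,::-1],None,fx=3.4,fy=3.4,interpolation=2))
```

```text
(no output)
```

View pics/s4c.png

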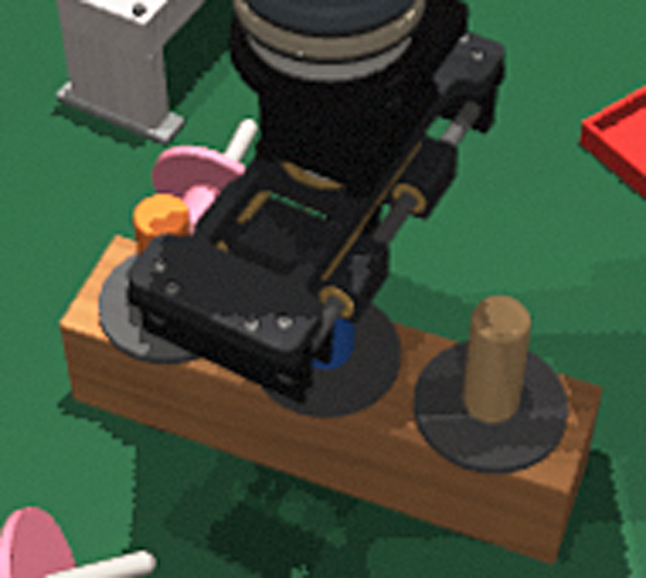

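The punch is gripped: 25 mm opening on the blue handle, between orange and tan. Now I'll lift it and carry it over the brass hole.

>>> {"api": "drive_tool", "payload": {
  "plan": [
    [[0,0,0.4,0,0,0],[0,0,0.8,0,0,0],[0,0,1,0,0,0],[0,0,1,0,0,0],[0,0,1,0,0,0],[0,0,0.7,0,0,0],[0,0,0.3,0,0,0]]
  ]
}}

```text
time: 13.65
position: [0.4775, 0.2779, 0.401]
tool_rot: [0.106, 0.994, 0.0, 0.001]
ft_force: [-0.1, 0.3, -1.8]
grip_width: 0.0253
```

>>> {"api": "drive_tool", "payload": {
  "plan": [
    [[0.42,-0.97,0,0,0,0],[0.42,-0.97,0,0,0,0],[0.42,-0.97,0,0,0,0],[0.42,-0.97,0,0,0,0],[0.42,-0.97,0,0,0,0],[0.42,-0.97,0,0,0,0],[0.42,-0.97,0,0,0,0]]
  ]
}}

```text
time: 14.52
position: [0.5511, 0.1074, 0.3991]
tool_rot: [0.106, 0.994, -0.0, -0.001]
ft_force: [-0.5, 0.3, -2.5]
grip_width: 0.0252
```

>>> {"api": "drive_tool", "payload": {
  "plan": [
    [[0.42,-0.97,0,0,0,0],[0.42,-0.97,0,0,0,0],[0.42,-0.97,0,0,0,0],[0.42,-0.97,0,0,0,0],[0.42,-0.97,0,0,0,0],[0.42,-0.97,0,0,0,0],[0.42,-0.97,0,0,0,0],[0,0,0,0,0,0]]
  ]
}}

```text
time: 15.52
position: [0.6257, -0.0639, 0.3997]
tool_rot: [0.108, 0.994, -0.0, 0.001]
ft_force: [-0.7, 0.3, -2.6]
grip_width: 0.0252
```

>>> {"api": "drive_tool", "payload": {
  "plan": [
    [[0,0,0,0,0,0]]
  ]
}}

```text
time: 15.65
position: [0.6245, -0.0615, 0.3995]
tool_rot: [0.106, 0.994, 0.0, -0.001]
ft_force: [0.4, 0.4, -2.7]
grip_width: 0.0247
```

Run:
```python
from rig import camera
import cv2
a=camera("side")
cv2.imwrite("pics/s5.png",a[:,:,::-1])
cv2.imwrite("pics/s5c.png",cv2.resize(a[30:200,220:400,::-1],None,fx=3.4,fy=3.4,interpolation=2))
```

```text
(no output)
```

View pics/s5c.png

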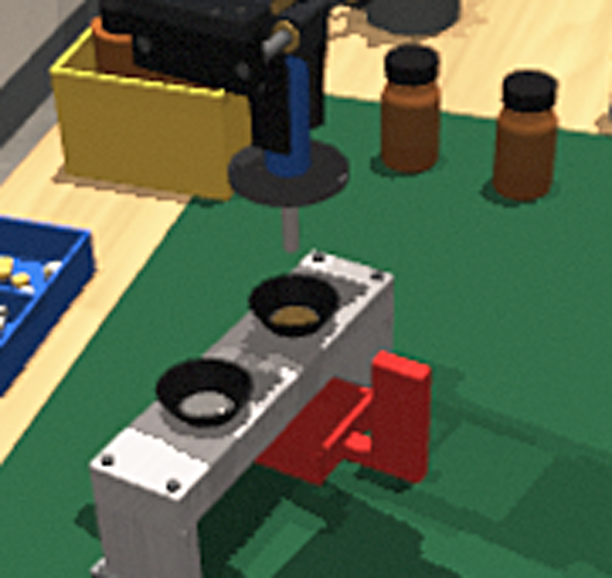

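The punch hangs upright above the brass funnel. The shank tip is at crop (290,249), pixel about (305,103). I'll compare that with the projection.

Run:
```python
from h import *
print(px("side",(.6245,-.0615,.142)),px("side",(.624,-.062,.192)),pt("side",305.1,103,.142),pt("side",220+290/3.4,30+172/3.4,.197))
```

```text
[304.76637871 102.91120635] [304.30250287  80.77090864] [ 0.62374827 -0.06138873  0.142     ] [ 0.61946797 -0.05510526  0.197     ]
```

>>> {"api": "drive_tool", "payload": {
  "plan": [
    [[0,0,-0.5,0,0,0],[0,0,-0.5,0,0,0],[0,0,-0.4,0,0,0],[0,0,-0.3,0,0,0],[0,0,-0.2,0,0,0]]
  ]
}}

```text
time: 16.32
position: [0.6247, -0.0614, 0.3515]
tool_rot: [0.106, 0.994, 0.0, -0.0]
ft_force: [0.3, 1.1, -3.4]
grip_width: 0.0252
```

>>> {"api": "drive_tool", "payload": {
  "plan": [
    [[0,0,-0.1,0,0,0],[0,0,-0.1,0,0,0],[0,0,-0.1,0,0,0],[0,0,-0.1,0,0,0],[0,0,-0.1,0,0,0],[0,0,-0.1,0,0,0]]
  ]
}}

```text
time: 17.08
position: [0.6249, -0.0615, 0.3374]
tool_rot: [0.106, 0.994, -0.0, 0.001]
ft_force: [0.1, 0.6, 5.1]
grip_width: 0.0253
```

The push reads about 8 N, as expected for the pin. I'll continue.

>>> {"api": "drive_tool", "payload": {
  "plan": [
    [[0,0,-0.1,0,0,0],[0,0,-0.1,0,0,0],[0,0,-0.1,0,0,0],[0,0,-0.1,0,0,0],[0,0,-0.1,0,0,0],[0,0,-0.1,0,0,0],[0,0,-0.1,0,0,0],[0,0,-0.1,0,0,0]]
  ]
}}

```text
time: 18.08
position: [0.6245, -0.0614, 0.3165]
tool_rot: [0.106, 0.994, 0.0, -0.001]
ft_force: [0.7, 0.3, -2.1]
grip_width: 0.0251
```

>>> {"api": "drive_tool", "payload": {
  "plan": [
    [[0,0,-0.1,0,0,0],[0,0,-0.03,0,0,0],[0,0,0,0,0,0]]
  ]
}}

```text
time: 18.45
position: [0.6248, -0.0614, 0.314]
tool_rot: [0.106, 0.994, -0.0, 0.0]
ft_force: [-0.5, -0.4, -2.5]
grip_width: 0.0252
```

Run:
```python
from rig import camera
import cv2
a=camera("side")
cv2.imwrite("pics/s6c.png",cv2.resize(a[60:200,230:400,::-1],None,fx=4,fy=4,interpolation=2))
```

```text
(no output)
```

View pics/s6c.png

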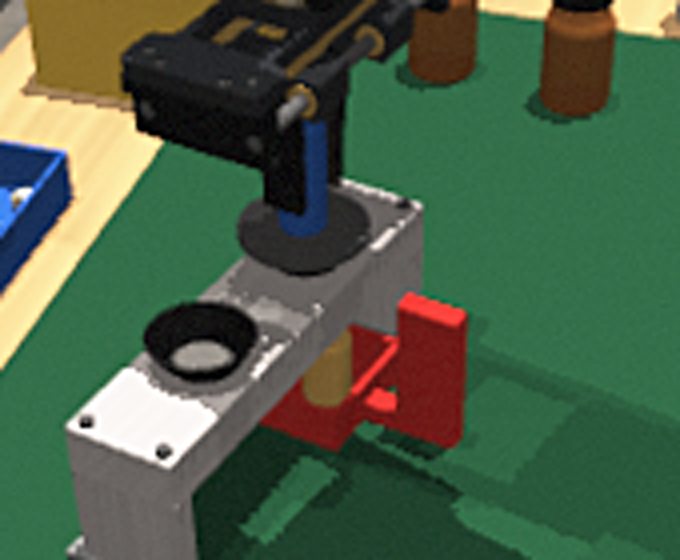

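The pin has dropped and stands in the tray, at crop (328,370). The guard is about at the rim. I'll ease down until it touches, then release.

>>> {"api": "drive_tool", "payload": {
  "plan": [
    [[0,0,-0.04,0,0,0],[0,0,0,0,0,0]]
  ]
}}

```text
time: 18.75
position: [0.6248, -0.0614, 0.3138]
tool_rot: [0.106, 0.994, -0.0, 0.0]
ft_force: [-1.1, -0.4, 3.4]
grip_width: 0.0253
```

>>> {"api": "drive_tool", "payload": {
  "plan": [
    [[0,0,0,0,0,0],[0,0,0,0,0,0],[0,0,0,0,0,0],[0,0,0,0,0,0],[0,0,0,0,0,0],[0,0,0,0,0,0],[0,0,0,0,0,0],[0,0,0,0,0,0]]
  ],
  "grip": 0
}}

```text
time: 19.75
position: [0.6247, -0.0614, 0.313]
tool_rot: [0.106, 0.994, -0.0, -0.0]
ft_force: [-0.3, 0.3, -1.0]
grip_width: 0.0866
```

>>> {"api": "drive_tool", "payload": {
  "plan": [
    [[0,0,0.5,0,0,0],[0,0,1,0,0,0],[0,0,1,0,0,0],[0,0,1,0,0,0],[0,0,1,0,0,0]]
  ]
}}

```text
time: 20.38
position: [0.6246, -0.0614, 0.4274]
tool_rot: [0.106, 0.994, -0.0, 0.001]
ft_force: [-0.3, -1.2, 0.1]
grip_width: 0.087
```

>>> {"api": "drive_tool", "payload": {
  "plan": [
    [[-0.8,1,0,0,0,0],[-0.8,1,0,0,0,0],[-0.8,1,0,0,0,0],[-0.8,1,0,0,0,0],[-0.8,1,0,0,0,0],[-0.8,1,0,0,0,0],[0,1,0,0,0,0],[0,1,0,0,0,0]]
  ]
}}

```text
time: 21.38
position: [0.5044, 0.1394, 0.4267]
tool_rot: [0.106, 0.994, 0.0, 0.001]
ft_force: [0.1, -0.1, 1.6]
grip_width: 0.087
```

Run:
```python
from rig import camera
import cv2
a=camera("side");b=camera("top")
cv2.imwrite("pics/s7c.png",cv2.resize(a[70:210,230:400,::-1],None,fx=4,fy=4,interpolation=2))
cv2.imwrite("pics/t7c.png",cv2.resize(b[85:245,335:505,::-1],None,fx=3.7,fy=3.7,interpolation=2))
```

```text
(no output)
```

View pics/s7c.png

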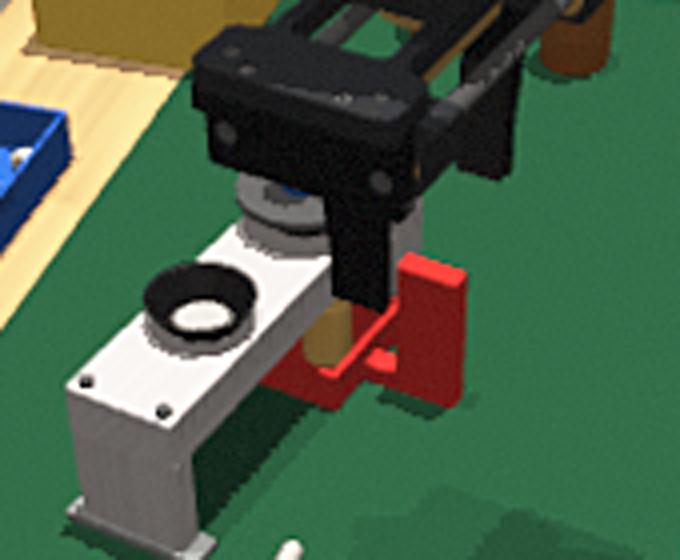

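View pics/t7c.png

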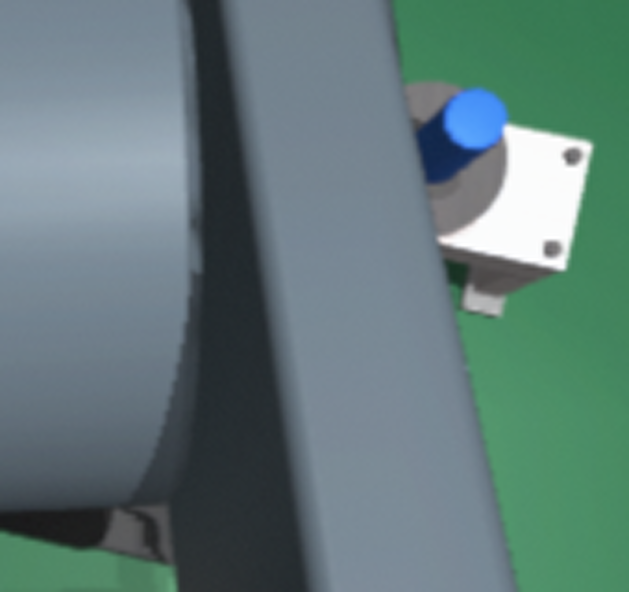

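The arm still hides part of the view, so I'll move it further off for a full check.

>>> {"api": "drive_tool", "payload": {
  "plan": [
    [[-0.4,1,0,0,0,0],[-0.4,1,0,0,0,0],[-0.4,1,0,0,0,0],[-0.4,1,0,0,0,0],[0,1,0,0,0,0],[0,1,0,0,0,0],[0,1,0,0,0,0],[0,0.5,0,0,0,0]]
  ]
}}

```text
time: 22.48
position: [0.465, 0.3265, 0.426]
tool_rot: [0.106, 0.994, -0.0, 0.0]
ft_force: [-0.4, -0.6, 0.1]
grip_width: 0.087
```

>>> {"api": "drive_tool", "payload": {
  "plan": [
    [[0,0,0,0,0,0],[0,0,0,0,0,0]]
  ]
}}

```text
time: 22.72
position: [0.4648, 0.3253, 0.4255]
tool_rot: [0.107, 0.994, -0.0, -0.0]
ft_force: [-0.7, -0.2, 1.5]
grip_width: 0.087
```

Run:
```python
from rig import camera
from h import *
import cv2
a=camera("side");b=camera("top")
cv2.imwrite("pics/s8c.png",cv2.resize(a[70:210,230:400,::-1],None,fx=4,fy=4,interpolation=2))
cv2.imwrite("pics/t8c.png",cv2.resize(b[85:245,335:505,::-1],None,fx=3.7,fy=3.7,interpolation=2))
c=crop("top",335,85,3.7);print(c(476,118,.173))
```

```text
[ 0.6253386  -0.06092741  0.173     ]
```

View pics/s8c.png

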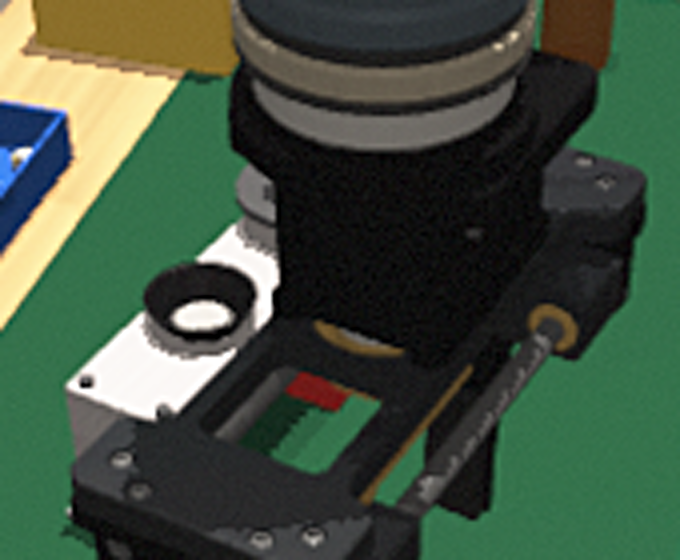

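View pics/t8c.png

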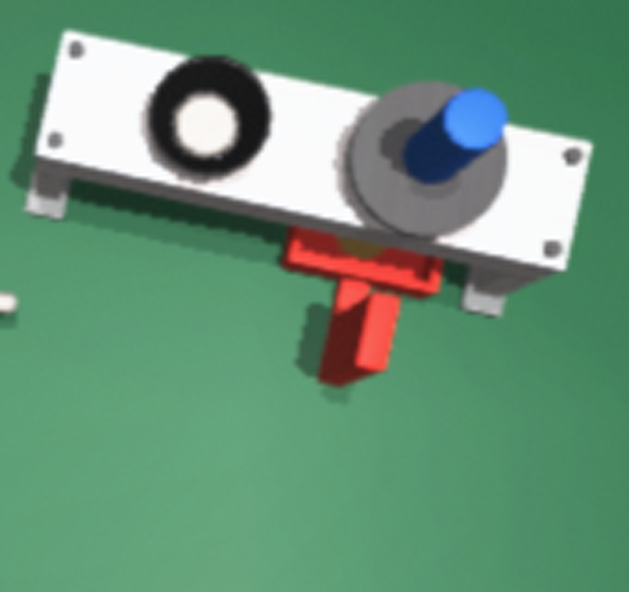

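Run:
```python
from rig import robot
print(robot.hand_in())
```

```text
the job is handed in; nothing more can be done
None
```

I finished the job and handed it in at about 23 s; the hand-in reported no verdict.

**What I did:** I slid the large red tray by its tab under the brass pin. I then took the blue-handled punch from the rack and pushed the pin out at about 8 N. The punch went down until its guard touched the funnel rim, and I released it and moved the arm clear.

**Last checks:**
- **Tray:** flat, and in the last top picture where it was measured before the push, within about 4 mm of the pin's hole.
- **Pin:** seen standing in the tray in two side views after it dropped. In the final side view the arm hid it, but brass still shows inside the tray from above.
- **Punch:** its handle top measured at (0.625, -0.061) against the hole at (0.624, -0.062). It is upright with its guard on the funnel. I judged the guard's height from a light touch (about 3–6 N) at the expected tool height and did not measure it in the images.

**Disagreements:**
- **Punch height check:** before the push, a rough side-view reading of the guard was about 8 mm off. The shank tip and later views agreed within about 2 mm, so I took it as a misread of the half-hidden disc.
- **Pink look-alikes:** both toppled early in the run. I believe this was by themselves, as they had been balancing on their shanks. I never deliberately touched them.

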